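# Unlock the document box and hold the latch back

## Robot

A 6-joint arm with a two-finger parallel gripper is mounted at the origin on a cart in front of the work surface, level with it; the furniture and walls round the work are solid. World frame = base frame: x ahead of the robot, y to its left, z up, the work surface at z = 0. Lengths are in m, angles in rad, forces in N, time in s.
With the tool pointing down it reaches from about 0.3 to 0.875 m from the base axis. Payload 6.4 kg.
Tool frame: the origin (TCP) lies at the very end of the fingers, on their centre line; the grasp point (between the pads) lies 19 mm behind it; z points along the fingers, y is the line along which they close (so a half turn about z gives the same grasp; the last joint's range is limited). The gripper opens to 85 mm and grips with 20 to 120 N. Pads are 22 mm wide; open, the fingers measure 114 mm over their backs; the gripper's body (76 mm by 85 mm) begins 54 mm behind the grasp point. The pads swing forward as they close: fully open they stand 13 mm farther back than shut.
Start: joints at [-1.438, 0.181, 1.607, -0, 1.354, -0.206], TCP at [0.191, -0.542, 0.231] pointing down, gripper open.
Joint ranges: [-2.99, 2.99], [-0.89, 2.07], [0.3, 2.58], [-1.14, 4.28], [0, 2.63], [-3.12, 3.12]. Speed limits (rad/s): [2.57, 2.57, 3.01, 3.14, 3.14, 3.14].

## Interface

Orientations are given as a unit quaternion [w, x, y, z].
In Python, from bench import ctrl gives the robot as it stands.
- The arm moves only by the tool jog_arm, never from a script. Its argument "series" is a list that holds one entry, the list of rows, each a list of 7 numbers: the shift along the tool's x, y, z in mm, then the turn, a rotation vector about the tool's x, y, z in rad, then the finger opening in mm, from 0 to 85.4. In form: [[[tx, ty, tz, rx, ry, rz, gripper], ...]]. A call has exactly 10 rows; each row shifts and turns the commanded pose from where the row before left it, along the tool's axes as they then stand; what a row does not reach is not made up. A row lasts 1/10 s, in which the tool goes at most 50 mm and 8.59 degrees, less where a joint would pass 70% of its speed; a pose out of reach is approached as far as the arm can. A call with a gripper value outside its range is refused whole. The fingers move at their own pace and stop on an object; the grip force is fixed at half the most. Time passes only in rows, so rows that do not move let the fingers close, or fill a call up. It gives the time, the measured TCP pose, the force, the opening and the grip force at its end, in the units of the state.
- ctrl.get_obs(): the state, without advancing time (a new reading comes with each control period).
- ctrl.camera(name): name is "scene" or "top" or "wrist"; returns a dict with "frame" (384x512x3 uint8, blue, green, red), "z_map" (384x512 float32, m along the optical axis (not along the pixel's ray), 0 where there is no reading), "fx", "fy", "cx", "cy" (pixels), "xyz" and "rotation" of the camera in the world. Camera axes: x right, y down, z forward; pixel columns grow to the right and rows downward; lengths in m; the calibration is good to about 2 mm. The wrist camera is an equidistant fisheye: a pixel r from the principal point sees the ray r / f radians off the axis. A picture is of the moment at which its call begins.
- ctrl.hand_in(): hands the job in; it is judged then, once.
The state is a dict: "time_s": time; "q": joint angles; "dq": joint speeds; "joint_efforts": joint torques, N m; "eef_pos": TCP position; "eef_rot": TCP orientation; "wrist_force": force on the tool from outside, world axes, zero at the start; "torque": the same for the moment, N m; "opening": opening from 0.0 (shut) to 1.0 (fully open); "grasp_force": force on a finger pad.
Only numpy, scipy, OpenCV 4.12 (cv2) and the standard library are available. Lean on these libraries where they do the work, as an engineer would, in place of code of your own. Each camera call takes 0.05 s, during which the arm holds its last target. There are 200 camera calls.

## Task

Three keys stand in the desk organiser: take the one with the square-cornered bow and push it fully home, until its shoulder sits on the lock face, into the lock on the lid of the grey document box, where two sticky discs inside stop it until it is turned a little to one side, then to the other. Then turn it a quarter turn clockwise (seen from above) against the lock's spring and finish there, still holding the key turned and fully in so that the latch stays back. Leave the other two keys standing in their slots.

Things in the scene. Friction and masses are not known exactly. Their poses are not given: they have to be found in the camera images.
- square_key: The key to use, 69 mm long: steel blade 4 mm thick, 14 mm wide, square-ended; round shoulder flange 26 mm across, 32 to 35 mm above the tip; then a black square-cornered bow, 10 mm thick, 26 wide, 34 high. Origin at the blade's tip (lower end), z up the key, x across the thickness of blade and bow, y across the width. About 50 g. Stands upright in a slot of the organiser.
- square_key_bow (a point): Centre of the square key's bow, 52 mm above the blade's tip: grip here or a little higher, across the 10 mm thickness (along key x).
- square_key_shoulder (a point): Centre of the underside of the square key's flange, 32 mm above the blade's tip; axes as the key's. It rests on the lock face when the key is home.
- round_key: Another key, to be left standing in its slot: same blade and flange, but the bow is a round disc 34 mm across, 10 mm thick. Origin and axes as for the square key.
- narrow_key: Another key, to be left standing in its slot: same blade and flange, but the bow is a narrow bar 13 mm wide, 10 mm thick, 40 mm high. Origin and axes as for the square key.
- organiser: Fixed light wooden organiser, 133 (x) by 180 mm (y), origin on the desk. Front (-x): open bin with walls 28 mm high, an eraser and a binder clip in it. Behind: a block 42 mm high, 40 mm deep, centred at x = +45 mm, with slots 5.5 (x) by 15.5 mm (y) at y = -55, 0, +55 mm. The keys stand in them in any order, flanges resting on the block's top, blade tips 10 mm above the desk.
- lock_face (a point): Centre of the face of the steel lock plug (33 mm across) in the lid of the fixed grey document box (200 deep, 220 wide, 80 mm high). Level, 85 mm above the desk, 5 mm above the lid. z up, x to the back of the box, y along its width. Unturned, the keyway's long side lies along y. It goes straight down, 5.5 by 15.5 mm, with a steep lead-in 3.5 mm wide, 6 mm deep. The key fits either way round.
- upper_disc (a point): Top of the upper sticky disc inside the lock, 10 mm below the lock face, on its axis, 6 mm thick, slot 6.4 by 16.4 mm. It starts askew by 0.36 to 0.46 rad clockwise seen from above, so the blade's tip stops on it. The plug turns along with the key; when the key is turned to within about 0.15 rad of the disc's slot a push of under 8 N sends it through. Ease up 1 mm before each small turn.
- lower_disc (a point): Top of the lower sticky disc, 18 mm below the lock face, 6 mm thick, same slot. It starts askew by 0.36 to 0.46 rad anticlockwise seen from above; passed in the same way. The upper disc then turns along with the key. Pressing hard may drag or force a disc round. Below this disc nothing blocks the blade.
- lock_plug (a joint): Turn of the lock plug, rad about the vertical: 0 at rest, positive clockwise seen from above, stops at -0.6 and +1.64; a quarter turn is 1.57. A spring of 0.07 N m/rad draws it back to 0; friction about 0.04 N m. The blade has about 0.15 to 0.22 rad of play in the keyway, so the plug lags behind the key by that much.
Things that resemble listed ones, but are neither listed nor needed, are in the scene too. What is shaped like the square_key but orange or turquoise is not meant.

How it is judged:
By the outcome, as a careful person would: the job done as asked, in the order asked, and still so for the second after the job is handed in, while the arm keeps its last pose, push and grip.
It also fails if it takes over 58 s, if anything falls off the work surface, if the arm or the gripper's body presses on something with over 40 N, if the wrist force passes 120 N, or if a joint passes its speed limit or range.

## Working session

There is one attempt and no reset: what is moved stays moved. The work goes in short steps, Python scripts to look and compute and a tool call to move; the robot and the scene stay as the last step left them, time stands still between calls to the robot, and variables do not carry over. Pictures are saved under pics/ and viewed, at most 11 in all, crops included, and the job is handed in when it is done.

Besides the shell and the picture viewer there is one more tool, called as name(argument=value, ...), one argument or row to a line, values as JSON. jog_arm: Moves the arm, as the interface text tells. Its arguments: {"type":"object","properties":{"series":{"type":"array"}},"required":["series"]}

```bash
ls; mkdir -p pics; python3 - <<'E'
from bench import ctrl
import cv2,numpy as np
o=ctrl.get_obs();print({k:np.round(v,3).tolist() for k,v in o.items()})
a=[]
for n in("scene","top"):
    c=ctrl.camera(n);np.savez(f"pics/{n}.npz",**c);print(n,c["fx"],c["fy"],c["cx"],c["cy"],np.round(c["xyz"],3),np.round(c["rotation"],3).tolist())
    cv2.imwrite(f"pics/{n}0.png",c["frame"])
E
```

```text
pics
{'time_s': 0.0, 'q': [-1.438, 0.181, 1.608, -0.0, 1.354, -0.206], 'dq': [-0.0, 0.001, 0.0, 0.0, -0.0, -0.0], 'joint_efforts': [-0.001, -44.487, -35.134, -0.0, 0.009, 0.0], 'eef_pos': [0.191, -0.542, 0.23], 'eef_rot': [-0.001, 0.986, 0.169, 0.0], 'wrist_force': [0.407, -0.97, -0.021], 'torque': [-0.045, -0.021, 0.021], 'grasp_force': 0.0, 'opening': 1.002}
scene 454.89139740675967 454.89139740675967 250.76042332042616 194.94567292642387 [ 0.199 -0.499  0.766] [-0.335, 0.897, -0.268, 0.108]
top 377.87870453335 377.87870453335 257.0838117623875 192.12536205526305 [ 0.383 -0.002  0.917] [0.058, -0.702, 0.708, -0.056]
```

View pics/scene0.png

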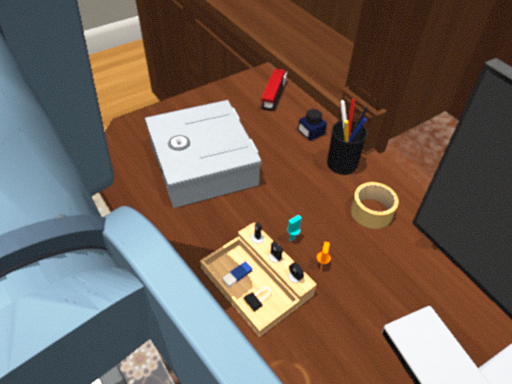

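View pics/top0.png

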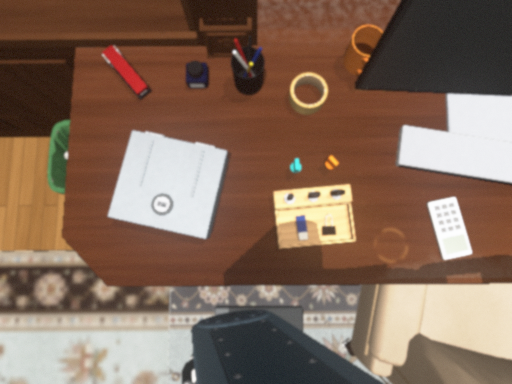

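The scene view shows the lock at (179,142) and three black-bowed keys at (257,232), (276,251) and (296,270). The top view shows the lock at (162,204) and the keys at (290,199), (313,195) and (337,192). The bow shapes aren't clear yet, so I'll crop and measure.

```bash
cat > h.py <<'E'
import cv2,numpy as np
from scipy.spatial.transform import Rotation as R
def rot(q): return R.from_quat(np.roll(np.asarray(q,float),-1))
def load(n): return dict(np.load(f"pics/{n}.npz"))
def ray(c,u,v,fish=False):
    x=(np.asarray(u,float)-c["cx"])/c["fx"];y=(np.asarray(v,float)-c["cy"])/c["fy"]
    if fish:
        r=np.hypot(x,y);s=np.where(r>1e-9,np.sin(r)/np.maximum(r,1e-9),1);d=np.stack([x*s,y*s,np.cos(r)],-1)
    else: d=np.stack([x,y,np.ones_like(x)],-1)
    return rot(c["rotation"]).apply(d)
def plane(c,u,v,z,fish=False):
    d=ray(c,u,v,fish);return c["xyz"]+d*((z-c["xyz"][2])/d[...,2])[...,None]
def tri(cs,uvs,fish):
    A=np.zeros((3,3));b=np.zeros(3)
    for c,(u,v),f in zip(cs,uvs,fish):
        d=ray(c,u,v,f);d/=np.linalg.norm(d);P=np.eye(3)-np.outer(d,d);A+=P;b+=P@c["xyz"]
    return np.linalg.solve(A,b)
E
python3 - <<'E'
from h import *
s,t=load("scene"),load("top")
def dep(c,u,v): 
    d=ray(c,u,v);return c["xyz"]+d*c["z_map"][v,u]
for n,a,b in (("lock",(179,142),(162,204)),("k1",(257,228),(290,199)),("k2",(276,247),(313,195)),("k3",(296,267),(337,192))):
    print(n,np.round(dep(s,*a),4),np.round(dep(t,*b),4),np.round(tri([s,t],[a,b],[0,0]),4))
a=cv2.resize(s["frame"][215:335,195:325],None,fx=4.5,fy=4.5,interpolation=cv2.INTER_CUBIC)
cv2.imwrite("pics/c1.png",a)
E
```

```text
lock [0.4961 0.2208 0.0729] [0.4952 0.2159 0.0679] [0.4932 0.2128 0.0805]
k1 [ 0.503  -0.081   0.0833] [ 0.5037 -0.0745  0.069 ] [ 0.505  -0.0749  0.0742]
k2 [ 0.5102 -0.1327  0.078 ] [ 0.511  -0.1256  0.078 ] [ 0.5134 -0.1274  0.0685]
k3 [ 0.5145 -0.1871  0.0788] [ 0.5171 -0.1793  0.0798] [ 0.5193 -0.182   0.0677]
```

View pics/c1.png

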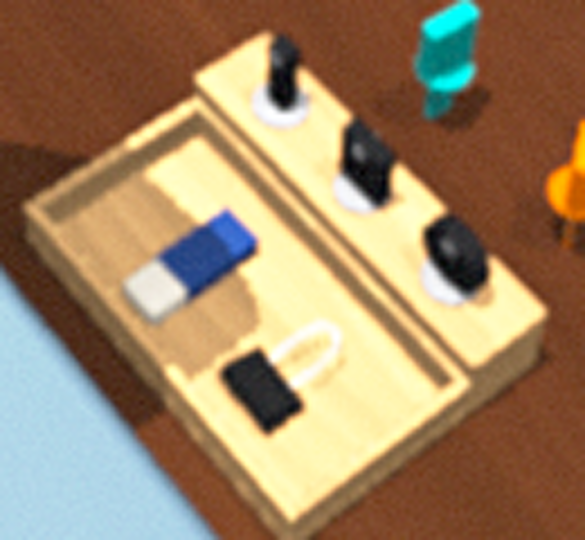

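The crop shows the middle key (scene 276,250) has the square bow, the near-right one is round and the far-left one is the narrow bar. I'll move the tool over the middle key and turn it to suit.

jog_arm(
  series=[
    [[42, -28, 0, 0, 0, 0, 85], [42, -28, 0, 0, 0, 0, 85], [42, -28, 0, 0, 0, 0, 85], [42, -28, 0, 0, 0, 0, 85], [42, -28, 0, 0, 0, 0, 85], [42, -28, 0, 0, 0, 0, 85], [42, -28, 0, 0, 0, 0, 85], [42, -28, 0, 0, 0, 0, 85], [42, -28, 0, 0, 0, 0, 85], [42, -28, 0, 0, 0, 0, 85]],
  ],
)

```text
time_s: 1.1
eef_pos: [0.4921, -0.1405, 0.2312]
eef_rot: [0.0, 0.986, 0.169, -0.0]
wrist_force: [0.5, -1.0, -0.4]
opening: 0.999
grasp_force: 0.0
```

jog_arm(
  series=[
    [[0, 0, 0, 0, 0, -0.136, 85], [0, 0, 0, 0, 0, -0.136, 85], [0, 0, 0, 0, 0, -0.136, 85], [0, 0, 0, 0, 0, -0.136, 85], [0, 0, 0, 0, 0, -0.136, 85], [0, 0, 0, 0, 0, -0.136, 85], [0, 0, 0, 0, 0, -0.136, 85], [0, 0, 0, 0, 0, -0.136, 85], [0, 0, 0, 0, 0, -0.136, 85], [0, 0, 0, 0, 0, -0.136, 85]],
  ],
)

```text
time_s: 2.1
eef_pos: [0.491, -0.1423, 0.2308]
eef_rot: [-0.0, 0.658, 0.753, -0.0]
wrist_force: [-0.3, 0.3, 0.3]
opening: 0.996
grasp_force: 0.0
```

```bash
cat >> h.py <<'E'
def look(ctrl,n):
    c=ctrl.camera("wrist");o=ctrl.get_obs()
    np.savez(f"pics/{n}.npz",**c,p=o["eef_pos"],q=o["eef_rot"]);cv2.imwrite(f"pics/{n}.png",c["frame"])
    print(n,"t",o["time_s"],"tcp",np.round(o["eef_pos"],4),"q",np.round(o["q"],3),"cam",np.round(c["xyz"],4),c["fx"],c["cx"],c["cy"])
    print(np.round(rot(o["eef_rot"]).as_matrix(),4).tolist()); return c
E
python3 - <<'E'
from h import *
from bench import ctrl
look(ctrl,"w1")
E
```

```text
w1 t 2.15 tcp [ 0.491  -0.1423  0.2308] q [-0.515  0.038  1.765 -0.     1.34  -0.655] cam [ 0.4812 -0.075   0.3737] 297.3186396354542 258.6953233592062 191.79044047599982
[[-0.1398, 0.9902, -0.0008], [0.9902, 0.1398, 0.0005], [0.0006, -0.0008, -1.0]]
```

View pics/w1.png

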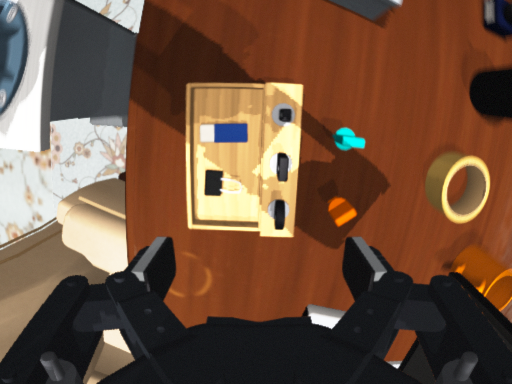

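The wrist view shows the square bow at (282,167), the narrow bar at (285,114) and the round bow at (280,213). I'll move so the camera is over the key for a second view.

jog_arm(
  series=[
    [[-10, 4, 10, 0, 0, 0, 85], [-10, 4, 10, 0, 0, 0, 85], [-10, 4, 10, 0, 0, 0, 85], [-10, 4, 10, 0, 0, 0, 85], [-10, 4, 10, 0, 0, 0, 85], [-7, 3, 10, 0, 0, 0, 85], [0, 0, 0, 0, 0, 0, 85], [0, 0, 0, 0, 0, 0, 85], [0, 0, 0, 0, 0, 0, 85], [0, 0, 0, 0, 0, 0, 85]],
  ],
)

```text
time_s: 3.15
eef_pos: [0.5216, -0.1959, 0.172]
eef_rot: [0.001, 0.66, 0.751, 0.0]
wrist_force: [0.2, 0.3, 0.4]
opening: 0.993
grasp_force: 0.0
```

```bash
python3 - <<'E'
from h import *
from bench import ctrl
c=look(ctrl,"w2")
a,b=load("w1"),load("w2")
d=rot(b["rotation"]).inv().apply(np.array([.512,-.128,.08])-b["xyz"]);th=np.arctan2(np.hypot(d[0],d[1]),d[2]);ph=np.arctan2(d[1],d[0])
u,v=b["cx"]+b["fx"]*th*np.cos(ph),b["cy"]+b["fy"]*th*np.sin(ph);print(u,v)
u,v=int(u),int(v)
p=cv2.resize(b["frame"][max(0,v-75):v+75,u-75:u+75],None,fx=4,fy=4,interpolation=cv2.INTER_CUBIC);cv2.imwrite("pics/c2.png",p);print(u-75,max(0,v-75))
for c in(a,b):
    m=(c["frame"].max(2)<60).astype(np.uint8)
    n,l,st,ce=cv2.connectedComponentsWithStats(m)
    for i in range(1,n):
        if 40<st[i,4]<2500 and 190<ce[i,0]<360 and ce[i,1]<320: print(st[i],np.round(ce[i],1))
E
```

```text
w2 t 3.2 tcp [ 0.5216 -0.1959  0.172 ] q [-0.572  0.201  1.709  0.     1.23  -0.701] cam [ 0.5119 -0.1284  0.3147] 297.3186396354542 258.6953233592062 191.79044047599982
[[-0.1281, 0.9918, 0.001], [0.9918, 0.1281, -0.0006], [-0.0007, 0.0009, -1.0]]
258.55414530456306 109.71859637571943
183 34
[203  43  61  40 922] [224.2  67.7]
[280 109  11  12 125] [285.  114.4]
[278 154  10  13  54] [280.9 157.7]
[205 171  17  24 349] [212.8 182.3]
[275 200   9  29 239] [279.1 213.8]
[180   0  35  22 359] [195.6  14.1]
[258  38  11  21 131] [263.4  51.1]
[254  98  13  31 349] [259.8 113. ]
[253 158  10  20 167] [257.7 166. ]
[252 183  10  12 103] [256.5 189.1]
```

View pics/c2.png

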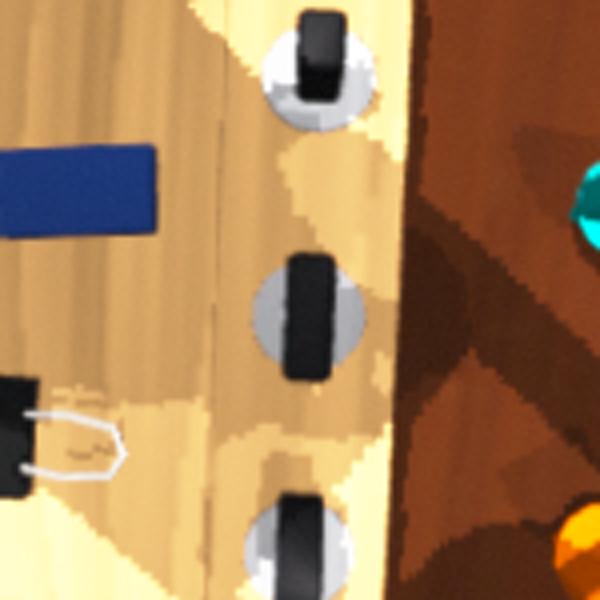

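The crop shows the square bow from straight above: centre at crop (310,317), so image (260.5,113), with its long side nearly vertical, flange centred under it. I'll get the centre, height and yaw.

```bash
python3 - <<'E'
from h import *
a,b=load("w1"),load("w2");t,s=load("top"),load("scene")
for c,(u,v) in((a,(282,167)),(b,(260,113))):
    w=30
    f=cv2.resize(c["frame"][v-w:v+w,u-w:u+w],None,fx=4,fy=4,interpolation=cv2.INTER_CUBIC)
    for th in(70,100):
        m=(f.max(2)<th).astype(np.uint8);n,l,st,ce=cv2.connectedComponentsWithStats(m)
        i=l[4*w-20:4*w+20,4*w-20:4*w+20];i=np.bincount(i[i>0]).argmax()
        k,_=cv2.findContours((l==i).astype(np.uint8),0,2);r=cv2.minAreaRect(max(k,key=cv2.contourArea))
        bx=cv2.boxPoints(r)/4+[u-w,v-w]-.375
        print(th,np.round(bx,1).tolist(),"c",np.round(bx.mean(0),2));P=plane(c,bx[:,0],bx[:,1],.079,True)
        print(np.round(P[:,:2],4).tolist(),np.round(P.mean(0),4),[round(np.arctan2(*(P[(j+1)%4]-P[j])[1::-1]),3) for j in range(4)])
# block edge lines & yaw from key row: flange/bow centres at .079
p=[plane(b,x,y,.079,True) for x,y in((263.3,40.),(260.3,113.2),(257.7,176.))];print(np.round(p,4))
print("tri w2/top/scene bow mid", tri([b,t,s],[(260.3,113.2),(313,195),(276,246)],[1,0,0]))
E
```

```text
70 [[276.5, 179.8], [277.7, 152.9], [287.7, 153.4], [286.5, 180.2]] c [282.08 166.57]
[[0.5083, -0.1418], [0.5055, -0.1143], [0.5155, -0.1133], [0.5185, -0.1409]] [ 0.512  -0.1276  0.079 ] [np.float64(1.674), np.float64(0.096), np.float64(-1.461), np.float64(-3.052)]
100 [[276.2, 180.2], [277.4, 152.7], [288.3, 153.1], [287.0, 180.7]] c [282.22 166.69]
[[0.5081, -0.1423], [0.5052, -0.1141], [0.516, -0.113], [0.5192, -0.1413]] [ 0.5121 -0.1277  0.079 ] [np.float64(1.673), np.float64(0.096), np.float64(-1.46), np.float64(-3.052)]
70 [[253.2, 128.1], [254.7, 96.9], [266.6, 97.5], [265.1, 128.6]] c [259.93 112.78]
[[0.5097, -0.143], [0.5077, -0.1183], [0.517, -0.1175], [0.5191, -0.1422]] [ 0.5134 -0.1303  0.079 ] [np.float64(1.651), np.float64(0.082), np.float64(-1.486), np.float64(-3.06)]
100 [[252.6, 128.4], [254.5, 96.6], [267.3, 97.3], [265.4, 129.2]] c [259.95 112.88]
[[0.5093, -0.1433], [0.5075, -0.1181], [0.5175, -0.1174], [0.5193, -0.1426]] [ 0.5134 -0.1303  0.079 ] [np.float64(1.64), np.float64(0.071), np.float64(-1.497), np.float64(-3.072)]
[[ 0.5084 -0.0716  0.079 ]
 [ 0.5137 -0.1306  0.079 ]
 [ 0.5182 -0.1811  0.079 ]]
tri w2/top/scene bow mid [ 0.51319991 -0.12839855  0.07227933]
```

Square key at about (0.513, -0.130), yaw 0.085 rad, bow top about 75–79 mm from two views. Now approach and grasp with the TCP at 50 mm.

jog_arm(
  series=[
    [[0, 0, 0, 0, 0, 0.043, 40], [16, -1, 0, 0, 0, 0, 40], [16, -1, 0, 0, 0, 0, 40], [17, -1, 0, 0, 0, 0, 40], [17, 0, 0, 0, 0, 0, 40], [0, 0, 20, 0, 0, 0, 40], [0, 0, 20, 0, 0, 0, 40], [0, 0, 15, 0, 0, 0, 40], [0, 0, 10, 0, 0, 0, 40], [0, 0, 0, 0, 0, 0, 40]],
  ],
)

```text
time_s: 4.2
eef_pos: [0.5118, -0.1292, 0.105]
eef_rot: [-0.001, 0.676, 0.737, -0.0]
wrist_force: [-0.4, -0.6, 0.0]
opening: 0.468
grasp_force: 0.0
```

```bash
python3 - <<'E'
from h import *
from bench import ctrl
c=look(ctrl,"w3");print(ctrl.get_obs()["opening"])
E
```

```text
w3 t 4.25 tcp [ 0.5125 -0.1297  0.106 ] q [-0.473  0.231  1.824  0.     1.088 -0.558] cam [ 0.5054 -0.0617  0.2479] 297.3186396354542 258.6953233592062 191.79044047599982
[[-0.0857, 0.9963, -0.001], [0.9963, 0.0857, 0.0005], [0.0006, -0.0009, -1.0]]
0.46964140947552224
```

View pics/w3.png

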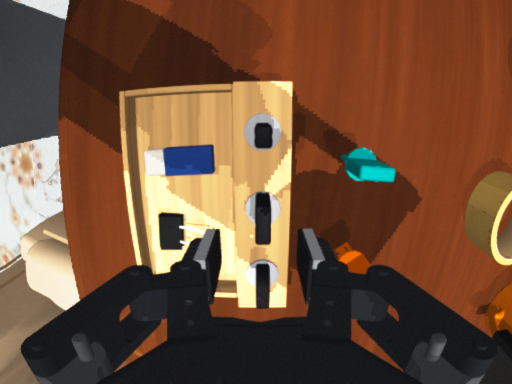

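Fingers (213 and 305) straddle the square key (262,217). Descending and gripping.

jog_arm(
  series=[
    [[0, 0, 15, 0, 0, 0, 40], [0, 0, 15, 0, 0, 0, 40], [0, 0, 15, 0, 0, 0, 40], [0, 0, 10, 0, 0, 0, 40], [0, 0, 0, 0, 0, 0, 40], [0, 0, 0, 0, 0, 0, 0], [0, 0, 0, 0, 0, 0, 0], [0, 0, 0, 0, 0, 0, 0], [0, 0, 0, 0, 0, 0, 0], [0, 0, 0, 0, 0, 0, 0]],
  ],
)

```text
time_s: 5.25
eef_pos: [0.5137, -0.131, 0.0524]
eef_rot: [0.001, 0.676, 0.736, 0.0]
wrist_force: [-0.9, 0.8, 5.9]
opening: 0.105
grasp_force: 59.3
```

jog_arm(
  series=[
    [[0, 0, 0, 0, 0, 0, 0], [0, 0, -15, 0, 0, 0, 0], [0, 0, -20, 0, 0, 0, 0], [0, 0, -20, 0, 0, 0, 0], [0, 0, -20, 0, 0, 0, 0], [0, 0, -25, 0, 0, 0, 0], [0, 0, -25, 0, 0, 0, 0], [0, 0, -25, 0, 0, 0, 0], [0, 0, 0, 0, 0, 0, 0], [0, 0, 0, 0, 0, 0, 0]],
  ],
)

```text
time_s: 6.25
eef_pos: [0.5128, -0.1306, 0.2013]
eef_rot: [0.0, 0.676, 0.737, 0.0]
wrist_force: [-0.8, -0.8, -1.4]
opening: 0.105
grasp_force: 60.6
```

```bash
python3 - <<'E'
from h import *
from bench import ctrl
c=look(ctrl,"w4");o=ctrl.get_obs();print(o["opening"],o["grasp_force"],o["wrist_force"])
E
```

```text
w4 t 6.3 tcp [ 0.5122 -0.1302  0.2003] q [-0.474  0.109  1.754  0.     1.281 -0.559] cam [ 0.5061 -0.0628  0.344 ] 297.3186396354542 258.6953233592062 191.79044047599982
[[-0.0849, 0.9964, -0.0013], [0.9964, 0.0849, 0.0007], [0.0008, -0.0012, -1.0]]
0.1057945976530632 60.60031771659851 [-0.67687918 -0.12147606 -1.49931748]
```

View pics/w4.png

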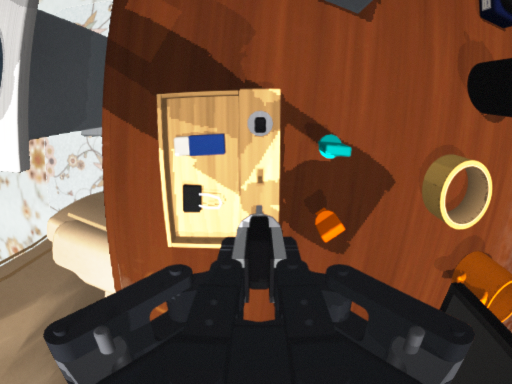

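The key is in hand: the middle slot (260,176) is empty, the narrow key still stands at (260,123) and the flange shows at (260,213). Next I move so the camera sits above the lock.

jog_arm(
  series=[
    [[20, 1, 0, 0, 0, 0, 0], [31, 1, 0, 0, 0, 0, 0], [32, 1, 0, 0, 0, 0, 0], [32, 1, 0, 0, 0, 0, 0], [32, 1, 0, 0, 0, 0, 0], [32, 1, 0, 0, 0, 0, 0], [32, 2, 0, 0, 0, 0, 0], [32, 2, 0, 0, 0, 0, 0], [32, 1, 0, 0, 0, 0, 0], [0, 0, 0, 0, 0, 0, 0]],
  ],
)

```text
time_s: 7.3
eef_pos: [0.4987, 0.1475, 0.1994]
eef_rot: [-0.002, 0.675, 0.738, -0.001]
wrist_force: [-0.0, 0.3, -1.0]
opening: 0.104
grasp_force: 60.6
```

```bash
python3 - <<'E'
from h import *
from bench import ctrl
c=look(ctrl,"w5")
cv2.imwrite("pics/c5.png",cv2.resize(c["frame"][10:310,160:360],None,fx=2,fy=2,interpolation=cv2.INTER_CUBIC))
E
```

```text
w5 t 7.35 tcp [0.499  0.1459 0.1994] q [ 0.056  0.091  1.774  0.     1.279 -0.032] cam [0.4923 0.2151 0.3422] 297.3186396354542 258.6953233592062 191.79044047599982
[[-0.0881, 0.9961, -0.0033], [0.9961, 0.0881, -0.0001], [0.0002, -0.0033, -1.0]]
```

View pics/c5.png

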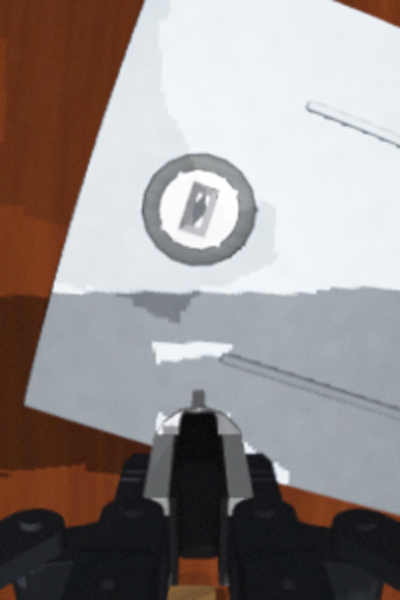

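The wrist crop shows the lock ring centred near crop (200,209), i.e. image (260,114.5). The keyway is slanted about 0.3 rad and the held blade's tip is at crop (198,391), i.e. image (259,205). Measuring precisely.

```bash
python3 - <<'E'
from h import *
c=load("w5");s=load("scene");t=load("top")
S=4;x0,y0,x1,y1=220,74,300,156
f=cv2.resize(c["frame"][y0:y1,x0:x1],None,fx=S,fy=S,interpolation=cv2.INTER_CUBIC);g=cv2.cvtColor(f,6)
ctr=np.array([260-x0,114.5-y0])*S
un=lambda p:(np.asarray(p).reshape(-1,2)+.5)/S-.5+[x0,y0]
def fit(P): # circle fit
    A=np.c_[2*P[:,:2],np.ones(len(P))];b=(P[:,:2]**2).sum(1);k=np.linalg.lstsq(A,b,rcond=None)[0];return k[:2],np.sqrt(k[2]+k[0]**2+k[1]**2)
# outer ring edge by radial max gradient
gs=cv2.GaussianBlur(g,(5,5),0).astype(float);
for lo,hi,sg,z in((95,125,1,.080),(95,125,1,.085),(60,92,-1,.085)):
    E=[]
    for a in np.arange(0,6.28,.05):
        r=np.arange(lo,hi,1.);q=ctr+np.outer(r,[np.cos(a),np.sin(a)])
        v=gs[np.clip(q[:,1].round().astype(int),0,gs.shape[0]-1),np.clip(q[:,0].round().astype(int),0,gs.shape[1]-1)];d=np.diff(v)*sg;E.append(q[d.argmax()])
    u=un(E);P=plane(c,u[:,0],u[:,1],z,True);k,R0=fit(P)
    for _ in range(3):
        e=abs(np.hypot(*(P[:,:2]-k).T)-R0);k,R0=fit(P[e<=np.quantile(e,.7)])
    print("ring",z,np.round(k,4),"R",round(R0,4))
m=((g<200)&(np.hypot(*(np.indices(g.shape)[::-1]-ctr[:,None,None]))<62)).astype(np.uint8)
cs,_=cv2.findContours(m,0,2);k=max(cs,key=cv2.contourArea);b=un(cv2.boxPoints(cv2.minAreaRect(k)));P=plane(c,b[:,0],b[:,1],.085,True)
print("keyway",np.round(P[:,:2],4).tolist(),P.mean(0).round(4),[round(np.arctan2(*(P[(j+1)%4]-P[j])[1::-1]),3) for j in range(4)],[round(np.linalg.norm(P[(j+1)%4]-P[j]),4) for j in range(2)])
# box left edge and groove
L=lambda p,q,z:(lambda A,B:np.arctan2(*(B-A)[1::-1]))(*[plane(c,160+(a[0]+.5)/2-.5,10+(a[1]+.5)/2-.5,z,True) for a in(p,q)])
print("box edge",L((25,405),(145,0),.08),"groove",L((222,357),(400,412),.08),L((310,105),(395,143),.08))
tip=plane(c,259.,205.,.158,True);print("tip",tip)
# flange circle
print("lock tri scene/wrist",tri([c,s,t],[(259.9,114.5),(179.3,142.3),(162,204)],[1,0,0]))
cv2.imwrite("pics/c6.png",np.hstack([cv2.resize(c["frame"][180:240,225:295],None,fx=6,fy=6,interpolation=cv2.INTER_CUBIC),cv2.resize(f,(360,360))]))
E
```

```text
ring 0.08 [0.492  0.2119] R 0.0248
ring 0.085 [0.492  0.2119] R 0.0244
ring 0.085 [0.492 0.212] R 0.0167
keyway [[0.4837, 0.2032], [0.4887, 0.224], [0.5002, 0.2212], [0.4951, 0.2003]] [0.4919 0.2122 0.085 ] [np.float64(1.331), np.float64(-0.244), np.float64(-1.807), np.float64(2.895)] [np.float64(0.0214), np.float64(0.0118)]
box edge 1.3494260932308964 groove -0.21531163183451066 -0.26947123593645006
tip [0.49727228 0.15484883 0.158     ]
lock tri scene/wrist [0.49310775 0.21216265 0.0803822 ]
```

View pics/c6.png

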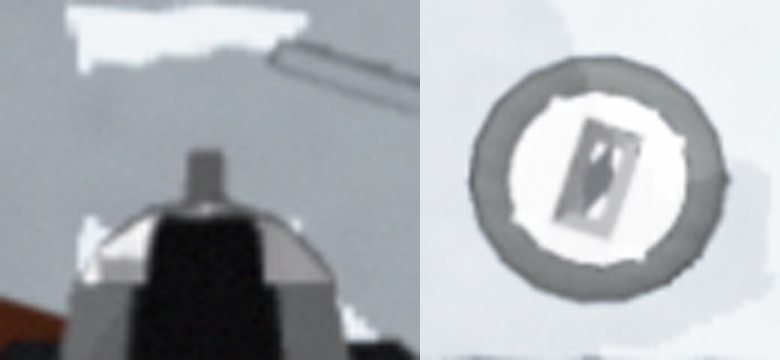

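Lock centre is (0.492, 0.212), face about 80–85 mm, keyway yaw about -0.238 rad; the blade hangs straight, tip on the TCP axis within 1.5 mm. Moving above the lock and aligning the yaw.

jog_arm(
  series=[
    [[16, 0, 0, 0, 0, 0, 0], [16, 0, 0, 0, 0, 0, 0], [16, 0, 0, 0, 0, 0, 0], [17, -1, 0, 0, 0, 0, 0], [0, 0, 0, 0, 0, 0.109, 0], [0, 0, 0, 0, 0, 0.109, 0], [0, 0, 0, 0, 0, 0.108, 0], [0, 0, 25, 0, 0, 0, 0], [0, 0, 25, 0, 0, 0, 0], [0, 0, 0, 0, 0, 0, 0]],
  ],
)

```text
time_s: 8.35
eef_pos: [0.4908, 0.2073, 0.1468]
eef_rot: [-0.002, 0.787, 0.616, -0.004]
wrist_force: [-0.7, -0.4, -1.3]
opening: 0.105
grasp_force: 60.6
```

```bash
python3 - <<'E'
from h import *
from bench import ctrl
c=look(ctrl,"w6");o=ctrl.get_obs();print(o["wrist_force"])
cv2.imwrite("pics/c7.png",cv2.resize(c["frame"][100:260,160:360],None,fx=4,fy=3.75,interpolation=cv2.INTER_CUBIC))
E
```

```text
w6 t 8.4 tcp [0.4921 0.2078 0.1489] q [ 0.177  0.185  1.78  -0.     1.183  0.419] cam [0.5075 0.2736 0.2893] 297.3186396354542 258.6953233592062 191.79044047599982
[[0.2397, 0.9708, -0.0056], [0.9708, -0.2397, -0.0013], [-0.0026, -0.0052, -1.0]]
[0.92026202 0.15245142 0.38895573]
```

View pics/c7.png

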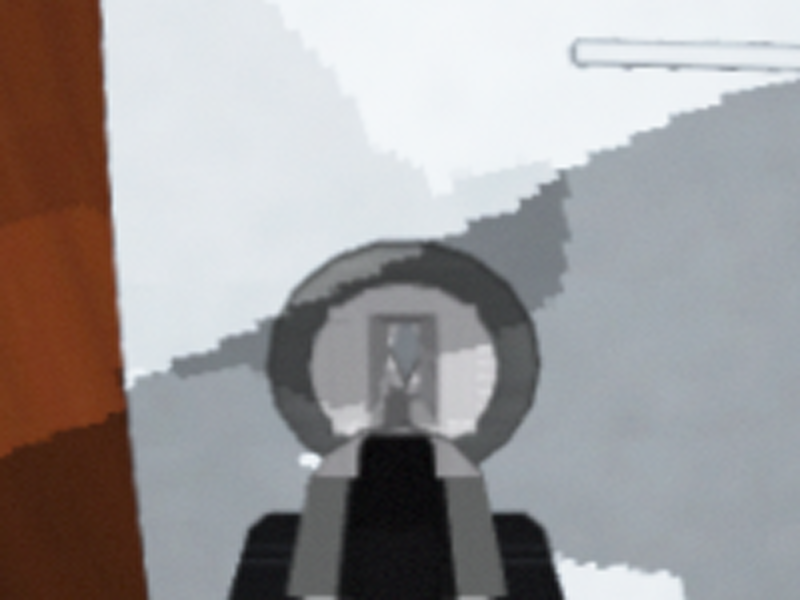

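The blade tip is at crop (397,389), just left of the keyway centre line (404) and aligned in yaw; the keyway's far end is at crop row 316. I'll work out the offset.

```bash
python3 - <<'E'
from h import *
c=load("w6");M=rot(c["q"]).as_matrix()
px=lambda x,y:(160+(x+.5)/4-.5,100+(y+.5)/3.75-.5)
P=lambda x,y,z:plane(c,*px(x,y),z,True)@M
far=P(404,316,.085)[:2]-[.011,0]
R=[P(x,y,z)[:2] for x,y,z in((268,360,.085),(540,360,.085),(404,240,.085))]
r=(R[1][1]-R[0][1])/2
print("keyway-based centre",far,"ring", R[2][0]-.0246,(R[0][1]+R[1][1])/2,"r",r,"inner top",P(404,283,.085)[0]-.0165)
for z in(.104,.107):print("tip",z,P(397,389,z)[:2]-[.007,0],)
print("tcp",(c["p"]@M)[:2],"cam-based",(c["xyz"]@M)[:2]-[.068,-.0005])
print("lockw5",(np.array([.492,.212,.085])@M)[:2])
E
```

```text
keyway-based centre [0.32365031 0.42658102] ring 0.3246595301182125 0.4265968295575093 r 0.02449074600506443 inner top 0.32454817837249816
tip 0.104 [0.31930148 0.42537848]
tip 0.107 [0.32027657 0.42538308]
tcp [0.31927244 0.42721932] cam-based [0.31852804 0.42616243]
lockw5 [0.32352388 0.42639472]
```

jog_arm(
  series=[
    [[2.4, 1, 0, 0, 0, 0, 0], [2, 0, 0, 0, 0, 0, 0], [0, 0, 8, 0, 0, 0, 0], [0, 0, 8, 0, 0, 0, 0], [0, 0, 3, 0, 0, 0, 0], [0, 0, 2, 0, 0, 0, 0], [0, 0, 2, 0, 0, 0, 0], [0, 0, 2, 0, 0, 0, 0], [0, 0, 0, 0, 0, 0, 0], [0, 0, 0, 0, 0, 0, 0]],
  ],
)

```text
time_s: 9.4
eef_pos: [0.496, 0.2131, 0.1264]
eef_rot: [0.0, 0.787, 0.617, 0.0]
wrist_force: [-0.3, -1.1, -0.4]
opening: 0.103
grasp_force: 60.6
```

```bash
cat > st.py <<'E'
from h import *
from bench import ctrl
o=ctrl.get_obs();M=rot(o["eef_rot"]).as_matrix()
print("t",o["time_s"],"p",np.round(o["eef_pos"],4),"yaw_y",round(np.arctan2(M[1,1],M[0,1]),3),"Ftool",np.round(np.array(o["wrist_force"])@M,1),"T",np.round(np.array(o["torque"])@M,3),"q6",round(o["q"][5],3),"tilt",np.round(M[:2,2],3))
E
python3 st.py
```

```text
t 9.4 p [0.496  0.2131 0.1264] yaw_y -0.241 Ftool [-1.1 -0.1  0.4] T [-0.029 -0.038  0.011] q6 0.427 tilt [0. 0.]
```

jog_arm(
  series=[
    [[0, 0, 1.5, 0, 0, 0, 0], [0, 0, 1.5, 0, 0, 0, 0], [0, 0, 1.5, 0, 0, 0, 0], [0, 0, 1.5, 0, 0, 0, 0], [0, 0, 0, 0, 0, 0, 0], [0, 0, 0, 0, 0, 0, 0], [0, 0, 0, 0, 0, 0, 0], [0, 0, 0, 0, 0, 0, 0], [0, 0, 0, 0, 0, 0, 0], [0, 0, 0, 0, 0, 0, 0]],
  ],
)

```text
time_s: 10.4
eef_pos: [0.4959, 0.2135, 0.1226]
eef_rot: [-0.0, 0.787, 0.617, 0.0]
wrist_force: [-8.5, -0.8, 19.2]
opening: 0.105
grasp_force: 63.5
```

```bash
python3 st.py
```

```text
t 10.4 p [0.4959 0.2135 0.1226] yaw_y -0.241 Ftool [ -2.8  -8.1 -19.2] T [ 1.649 -0.517 -0.018] q6 0.427 tilt [0. 0.]
```

The blade rides on the lead-in's +y side, so I ease up, shift -y and go down again.

jog_arm(
  series=[
    [[0, 0, -3, 0, 0, 0, 0], [-0.5, -1, 0, 0, 0, 0, 0], [-0.5, -1, 0, 0, 0, 0, 0], [0, -0.7, 0, 0, 0, 0, 0], [0, 0, 1, 0, 0, 0, 0], [0, 0, 1, 0, 0, 0, 0], [0, 0, 1, 0, 0, 0, 0], [0, 0, 1, 0, 0, 0, 0], [0, 0, 0, 0, 0, 0, 0], [0, 0, 0, 0, 0, 0, 0]],
  ],
)

```text
time_s: 11.4
eef_pos: [0.493, 0.2127, 0.1191]
eef_rot: [-0.0, 0.787, 0.617, -0.0]
wrist_force: [0.2, -0.3, -1.3]
opening: 0.102
grasp_force: 60.6
```

```bash
python3 st.py
```

```text
t 11.4 p [0.493  0.2127 0.1191] yaw_y -0.241 Ftool [-0.2  0.3  1.3] T [-0.073 -0.174 -0.038] q6 0.427 tilt [-0. -0.]
```

jog_arm(
  series=[
    [[0, 0, 0.5, 0, 0, 0, 0], [0, 0, 0.5, 0, 0, 0, 0], [0, 0, 0.5, 0, 0, 0, 0], [0, 0, 0.5, 0, 0, 0, 0], [0, 0, 0.5, 0, 0, 0, 0], [0, 0, 0, 0, 0, 0, 0], [0, 0, 0, 0, 0, 0, 0], [0, 0, 0, 0, 0, 0, 0], [0, 0, 0, 0, 0, 0, 0], [0, 0, 0, 0, 0, 0, 0]],
  ],
)

```text
time_s: 12.4
eef_pos: [0.4932, 0.2127, 0.117]
eef_rot: [0.0, 0.787, 0.617, 0.0]
wrist_force: [-1.1, -2.2, 4.8]
opening: 0.103
grasp_force: 61.3
```

```bash
python3 st.py
```

```text
t 12.4 p [0.4932 0.2127 0.117 ] yaw_y -0.241 Ftool [-2.4 -0.6 -4.8] T [ 0.067 -0.612 -0.004] q6 0.427 tilt [ 0. -0.]
```

Upper disc found at TCP z 0.117. Ease up, turn clockwise 0.41 rad and press lightly.

jog_arm(
  series=[
    [[-0.3, 0, -1.5, 0, 0, 0, 0], [0, 0, 0, 0, 0, 0.1, 0], [0, 0, 0, 0, 0, 0.1, 0], [0, 0, 0, 0, 0, 0.1, 0], [0, 0, 0, 0, 0, 0.11, 0], [0, 0, 0.5, 0, 0, 0, 0], [0, 0, 0.5, 0, 0, 0, 0], [0, 0, 0.5, 0, 0, 0, 0], [0, 0, 0.5, 0, 0, 0, 0], [0, 0, 0, 0, 0, 0, 0]],
  ],
)

```text
time_s: 13.4
eef_pos: [0.4927, 0.2126, 0.1161]
eef_rot: [-0.0, 0.896, 0.444, -0.0]
wrist_force: [-1.1, 0.2, 0.1]
opening: 0.107
grasp_force: 60.8
```

```bash
python3 st.py
```

```text
t 13.4 p [0.4927 0.2126 0.1161] yaw_y -0.65 Ftool [-0.5 -1.1 -0.1] T [ 0.353 -0.219 -0.016] q6 0.836 tilt [-0.001  0.   ]
```

Through the upper disc with no force. Continue to the lower disc.

jog_arm(
  series=[
    [[0, 0, 1, 0, 0, 0, 0], [0, 0, 1, 0, 0, 0, 0], [0, 0, 1, 0, 0, 0, 0], [0, 0, 1, 0, 0, 0, 0], [0, 0, 1, 0, 0, 0, 0], [0, 0, 1, 0, 0, 0, 0], [0, 0, 0.5, 0, 0, 0, 0], [0, 0, 0.5, 0, 0, 0, 0], [0, 0, 0.5, 0, 0, 0, 0], [0, 0, 0, 0, 0, 0, 0]],
  ],
)

```text
time_s: 14.4
eef_pos: [0.493, 0.2125, 0.1092]
eef_rot: [-0.0, 0.896, 0.444, -0.0]
wrist_force: [-5.2, 0.9, 6.3]
opening: 0.106
grasp_force: 61.7
```

```bash
python3 st.py
```

```text
t 14.4 p [0.493  0.2125 0.1092] yaw_y -0.651 Ftool [-2.4 -4.7 -6.3] T [ 0.865 -0.474 -0.048] q6 0.837 tilt [-0. -0.]
```

jog_arm(
  series=[
    [[-0.2, -0.4, -1.4, 0, 0, 0, 0], [0, 0, 0, 0, 0, -0.12, 0], [0, 0, 0, 0, 0, -0.14, 0], [0, 0, 0, 0, 0, -0.14, 0], [0, 0, 0, 0, 0, -0.14, 0], [0, 0, 0, 0, 0, -0.14, 0], [0, 0, 0, 0, 0, -0.14, 0], [0, 0, 0.5, 0, 0, 0, 0], [0, 0, 0.5, 0, 0, 0, 0], [0, 0, 0, 0, 0, 0, 0]],
  ],
)

```text
time_s: 15.4
eef_pos: [0.493, 0.2124, 0.1093]
eef_rot: [0.0, 0.646, 0.763, 0.0]
wrist_force: [-0.4, 0.0, 0.7]
opening: 0.102
grasp_force: 60.8
```

```bash
python3 st.py
```

```text
t 15.4 p [0.493  0.2124 0.1093] yaw_y 0.166 Ftool [ 0.1 -0.4 -0.7] T [ 0.119 -0.036  0.003] q6 0.02 tilt [ 0.001 -0.   ]
```

jog_arm(
  series=[
    [[0, 0, 0.5, 0, 0, 0, 0], [0, 0, 0.5, 0, 0, 0, 0], [0, 0, 0.5, 0, 0, 0, 0], [0, 0, 0.5, 0, 0, 0, 0], [0, 0, 0, 0, 0, 0, 0], [0, 0, 0, 0, 0, 0, 0], [0, 0, 0, 0, 0, 0, 0], [0, 0, 0, 0, 0, 0, 0], [0, 0, 0, 0, 0, 0, 0], [0, 0, 0, 0, 0, 0, 0]],
  ],
)

```text
time_s: 16.4
eef_pos: [0.4928, 0.2126, 0.1073]
eef_rot: [0.0, 0.645, 0.764, 0.0]
wrist_force: [1.4, -0.5, 2.1]
opening: 0.106
grasp_force: 60.9
```

```bash
python3 st.py
```

```text
t 16.4 p [0.4928 0.2126 0.1073] yaw_y 0.169 Ftool [-0.7  1.3 -2.1] T [-0.308 -0.22   0.006] q6 0.017 tilt [0.001 0.   ]
```

Through the lower disc too (1.7 mm below its top, only 2 N). Pushing on towards home, about 12 mm more.

jog_arm(
  series=[
    [[0, 0, 1, 0, 0, 0, 0], [0, 0, 1, 0, 0, 0, 0], [0, 0, 1, 0, 0, 0, 0], [0, 0, 1, 0, 0, 0, 0], [0, 0, 1.5, 0, 0, 0, 0], [0, 0, 1.5, 0, 0, 0, 0], [0, 0, 1.5, 0, 0, 0, 0], [0, 0, 1.5, 0, 0, 0, 0], [0, 0, 1, 0, 0, 0, 0], [0, 0, 0, 0, 0, 0, 0]],
  ],
)

```text
time_s: 17.4
eef_pos: [0.4927, 0.2126, 0.0961]
eef_rot: [0.0, 0.645, 0.764, 0.0]
wrist_force: [3.9, -0.3, 0.6]
opening: 0.106
grasp_force: 60.8
```

```bash
python3 st.py
```

```text
t 17.4 p [0.4927 0.2126 0.0961] yaw_y 0.169 Ftool [-1.   3.7 -0.6] T [-0.663 -0.263  0.014] q6 0.017 tilt [0. 0.]
```

jog_arm(
  series=[
    [[0, 0.3, 0.5, 0, 0, 0, 0], [0, 0, 0.5, 0, 0, 0, 0], [0, 0, 0.5, 0, 0, 0, 0], [0, 0, 0.5, 0, 0, 0, 0], [0, 0, 0.5, 0, 0, 0, 0], [0, 0, 0, 0, 0, 0, 0], [0, 0, 0, 0, 0, 0, 0], [0, 0, 0, 0, 0, 0, 0], [0, 0, 0, 0, 0, 0, 0], [0, 0, 0, 0, 0, 0, 0]],
  ],
)

```text
time_s: 18.4
eef_pos: [0.4929, 0.2126, 0.0953]
eef_rot: [0.0, 0.645, 0.764, -0.0]
wrist_force: [-2.4, -3.0, 15.8]
opening: 0.105
grasp_force: 63.2
```

```bash
python3 st.py
```

```text
t 18.4 p [0.4929 0.2126 0.0953] yaw_y 0.169 Ftool [ -2.6  -2.9 -15.8] T [ 0.566 -0.334  0.051] q6 0.017 tilt [ 0. -0.]
```

Key is home (TCP z 0.0953, 16 N on the shoulder). Ease the push slightly and turn clockwise.

jog_arm(
  series=[
    [[0, 0, -0.4, 0, 0, 0.1, 0], [0, 0, 0, 0, 0, 0.12, 0], [0, 0, 0, 0, 0, 0.12, 0], [0, 0, 0, 0, 0, 0.12, 0], [0, 0, 0, 0, 0, 0.12, 0], [0, 0, 0, 0, 0, 0.12, 0], [0, 0, 0, 0, 0, 0.12, 0], [0, 0, 0, 0, 0, 0.12, 0], [0, 0, 0, 0, 0, 0.12, 0], [0, 0, 0, 0, 0, 0, 0]],
  ],
)

```text
time_s: 19.4
eef_pos: [0.4926, 0.2127, 0.0953]
eef_rot: [-0.0, 0.943, 0.332, -0.0]
wrist_force: [-3.0, -1.4, 12.6]
opening: 0.107
grasp_force: 62.7
```

```bash
python3 st.py
```

```text
t 19.4 p [0.4926 0.2127 0.0953] yaw_y -0.894 Ftool [ -3.3  -0.8 -12.6] T [ 0.056 -0.502 -0.119] q6 1.08 tilt [-0. -0.]
```

jog_arm(
  series=[
    [[0, 0, 0, 0, 0, 0.12, 0], [0, 0, 0, 0, 0, 0.12, 0], [0, 0, 0, 0, 0, 0.12, 0], [0, 0, 0, 0, 0, 0.12, 0], [0, 0, 0, 0, 0, 0.12, 0], [0, 0, 0, 0, 0, 0.12, 0], [0, 0, 0, 0, 0, 0.12, 0], [0, 0, 0, 0, 0, 0.12, 0], [0, 0, 0, 0, 0, 0.09, 0], [0, 0, 0, 0, 0, 0, 0]],
  ],
)

```text
time_s: 20.4
eef_pos: [0.4927, 0.2131, 0.0953]
eef_rot: [-0.0, 0.983, -0.185, -0.0]
wrist_force: [-2.7, -0.9, 12.5]
opening: 0.108
grasp_force: 62.6
```

```bash
python3 st.py
```

```text
t 20.4 p [0.4927 0.2131 0.0953] yaw_y -1.943 Ftool [ -2.2   1.8 -12.5] T [-0.081 -0.324 -0.19 ] q6 2.129 tilt [-0.     0.001]
```

jog_arm(
  series=[
    [[0, 0, 0, 0, 0, 0.03, 0], [0, 0, 0, 0, 0, 0.03, 0], [0, 0, 0, 0, 0, 0.02, 0], [0, 0, 0, 0, 0, 0, 0], [0, 0, 0, 0, 0, 0, 0], [0, 0, 0, 0, 0, 0, 0], [0, 0, 0, 0, 0, 0, 0], [0, 0, 0, 0, 0, 0, 0], [0, 0, 0, 0, 0, 0, 0], [0, 0, 0, 0, 0, 0, 0]],
  ],
)

```text
time_s: 21.4
eef_pos: [0.4928, 0.2131, 0.0953]
eef_rot: [-0.0, 0.975, -0.223, -0.0]
wrist_force: [-0.9, 0.5, 11.9]
opening: 0.102
grasp_force: 62.6
```

```bash
python3 st.py
```

```text
t 21.4 p [0.4928 0.2131 0.0953] yaw_y -2.02 Ftool [ -1.   -0.  -11.8] T [-0.144 -0.27  -0.091] q6 2.207 tilt [-0.     0.001]
```

jog_arm(
  series=[
    [[0, 0, 0, 0, 0, 0.02, 0], [0, 0, 0, 0, 0, 0.02, 0], [0, 0, 0, 0, 0, 0, 0], [0, 0, 0, 0, 0, 0, 0], [0, 0, 0, 0, 0, 0, 0], [0, 0, 0, 0, 0, 0, 0], [0, 0, 0, 0, 0, 0, 0], [0, 0, 0, 0, 0, 0, 0], [0, 0, 0, 0, 0, 0, 0], [0, 0, 0, 0, 0, 0, 0]],
  ],
)

```text
time_s: 22.4
eef_pos: [0.4927, 0.2131, 0.0953]
eef_rot: [-0.0, 0.97, -0.242, -0.0]
wrist_force: [-1.8, 0.4, 12.5]
opening: 0.103
grasp_force: 62.6
```

```bash
python3 st.py;python3 st.py
```

```text
t 22.4 p [0.4927 0.2131 0.0953] yaw_y -2.06 Ftool [ -1.8   0.5 -12.5] T [-0.132 -0.307 -0.15 ] q6 2.247 tilt [-0.     0.001]
t 22.4 p [0.4927 0.2131 0.0953] yaw_y -2.06 Ftool [ -1.8   0.5 -12.5] T [-0.132 -0.307 -0.15 ] q6 2.247 tilt [-0.     0.001]
```

jog_arm(
  series=[
    [[0, 0, 0, 0, 0, 0.02, 0], [0, 0, 0, 0, 0, 0.01, 0], [0, 0, 0, 0, 0, 0, 0], [0, 0, 0, 0, 0, 0, 0], [0, 0, 0, 0, 0, 0, 0], [0, 0, 0, 0, 0, 0, 0], [0, 0, 0, 0, 0, 0, 0], [0, 0, 0, 0, 0, 0, 0], [0, 0, 0, 0, 0, 0, 0], [0, 0, 0, 0, 0, 0, 0]],
  ],
)

```text
time_s: 23.4
eef_pos: [0.4928, 0.2131, 0.0953]
eef_rot: [-0.0, 0.966, -0.257, -0.0]
wrist_force: [-2.0, 0.4, 12.4]
opening: 0.109
grasp_force: 62.6
```

```bash
python3 st.py;python3 - <<'E'
from h import *
from bench import ctrl
c=look(ctrl,"w9");t=ctrl.camera("scene")["frame"]
a=cv2.resize(c["frame"][100:260,160:360],(400,320));b=cv2.resize(t[215:305,235:325],(320,320),interpolation=cv2.INTER_CUBIC)
cv2.imwrite("pics/c9.png",np.hstack([a,b]))
E
python3 st.py
```

```text
t 23.4 p [0.4928 0.2131 0.0953] yaw_y -2.09 Ftool [ -1.9   0.6 -12.4] T [-0.147 -0.27  -0.19 ] q6 2.277 tilt [-0.  0.]
w9 t 23.45 tcp [0.4928 0.2131 0.0953] q [1.870e-01 2.630e-01 1.810e+00 1.000e-03 1.069e+00 2.277e+00] cam [0.5512 0.1789 0.2381] 297.3186396354542 258.6953233592062 191.79044047599982
[[0.8681, -0.4963, -0.0001], [-0.4963, -0.8681, 0.0005], [-0.0003, -0.0004, -1.0]]
t 23.5 p [0.4927 0.2131 0.0953] yaw_y -2.09 Ftool [ -1.6   0.8 -12. ] T [-0.147 -0.317 -0.197] q6 2.277 tilt [-0.     0.001]
```

View pics/c9.png

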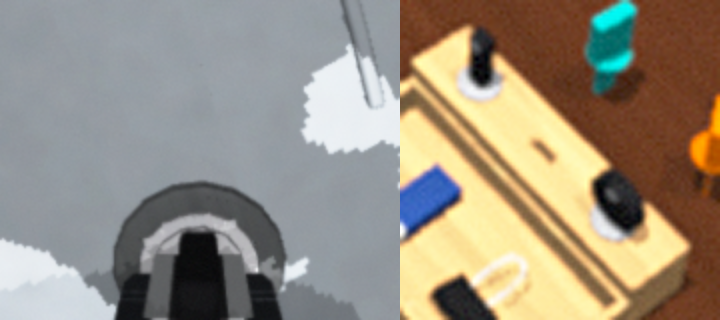

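The picture shows the key's flange on the lock face at left (200,240), the round and narrow keys still standing, and the middle slot empty. The key is turned about 1.85 rad, so the plug is at least 1.6 rad round after the play. It is held with 12 N down.

```bash
python3 -c "
from bench import ctrl
print(ctrl.hand_in())"
```

```text
the job is handed in; nothing more can be done
None
```

I handed the job in with the square key fully home, turned about a quarter clockwise (plug at roughly 1.6 rad by my estimate) and held there with about 12 N down; the other two keys are still standing in their slots, and no verdict came back.

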